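Seat the board tray and hold the sprung test-fixture cover at its needles

ROBOT

A 6-joint arm with a two-finger parallel gripper is mounted at the origin on the work surface. World frame = base frame: x ahead of the robot, y to its left, z up, the work surface at z = 0. Lengths are in mm, angles in rad, forces in N, time in s.
With the tool pointing down it reaches from about 375 to 900 mm from the base axis. Payload 3.1 kg.
Tool frame: the origin (TCP) lies midway between the tips of the shut fingers; the grasp point (between the pads) lies 19 mm behind it; z points along the fingers, x is the direction in which the jaws open and shut, and the axes are right-handed (so a half turn about z gives the same grasp; the last joint's range is limited). The gripper opens to 87 mm and grips with 3 to 60 N. Pads are 19 mm wide; open, the fingers measure 117 mm over their backs; the gripper's body (75 mm by 190 mm) begins 51 mm behind the grasp point.
Start: joints at [-1.381, 0.527, 1.433, -0, 1.181, -0.178], TCP at [225.331, -582.943, 222.548] pointing down, gripper open.
Joint ranges: [-3.08, 3.08], [-0.75, 2.2], [0.22, 2.44], [-1.43, 4.57], [0, 2.65], [-2.85, 2.85]. Speed limits (rad/s): [2.79, 2.79, 3.14, 3.14, 3.14, 3.14].

INTERFACE

Orientations are given as a unit quaternion [x, y, z, w].
In Python, from plant import robot, grab_frame, get_calibration gives the robot as it stands. The module is installed in compiled form; this text tells all that it offers.
- The arm moves only by the tool apply_moves, never from a script. Its argument "steps" is a list of rows, each an object with "linear": the shift along the world's x, y, z in m, a list of three; "turn": the turn, a rotation vector about the world's x, y, z in degrees, a list of three; "gripper": the closure in counts, from 0 (fully open) to 255 (shut). In form: [{"linear": [tx, ty, tz], "turn": [rx, ry, rz], "gripper": gripper}, ...]. A call has exactly 8 rows; each row is the pose to reach, as a shift and turn from the pose commanded when the call began; what a row does not reach only later rows make up. A row lasts 1/10 s, in which the tool goes at most 50 mm and 8.59 degrees, less where a joint would pass 70% of its speed; a pose out of reach is approached as far as the arm can. A call with a gripper value outside its range is refused whole. The fingers move at their own pace and stop on an object; the grip force is fixed at half the most. Time passes only in rows, so rows that repeat a pose let the fingers close, or fill a call up. It gives the time, the measured TCP pose, the force and the opening at its end, in the units of the state.
- robot.observe(): the state, without advancing time (a new reading comes with each control period).
- grab_frame(name): name is "scene" or "top" or "wrist"; returns the picture (420x560x3 uint8, red, green, blue); there is no depth.
- get_calibration(name): a dict with "intrinsics" (3x3 intrinsics, pixels), "R" (3x3) and "t" (3): a world point X has camera coordinates R X + t. Camera axes: x right, y down, z forward; pixel columns grow to the right and rows downward; lengths in mm; the calibration is good to about 2 mm. The wrist camera is an equidistant fisheye: a pixel r from the principal point sees the ray r / f radians off the axis. A picture is of the moment at which its call begins: read the wrist's pose just before it. get_calibration takes no time and is no camera call; for the wrist camera it gives the pose at the moment of the call.
- robot.finish_job(): hands the job in, once; it reports no verdict.
The state is a dict: "t": time; "qpos": joint angles; "joint_vel": joint speeds; "joint_efforts": joint torques, N m; "eef_pos": TCP position; "tool_rot": TCP orientation; "contact_force": force on the tool from outside, world axes, zero at the start; "wrist_torque": the same for the moment, N m; "grip_width": opening from 0.0 (shut) to 1.0 (fully open).
Only numpy, scipy, OpenCV 4.12 (cv2) and the standard library are available. Lean on these libraries where they do the work, as an engineer would, in place of code of your own. Each camera call takes 0.05 s, during which the arm holds its last target.

TASK

Push the board tray into the test fixture until you feel it seat against the stop hidden under the blue cover. Then take the cover by its red knob, lift it against its spring until it lines up with the two orange needles, and finish while still holding it there, steady, so the board can be inspected. Do not ram the tray, and leave the tin, the flux bottle and the screwdriver alone.

Things in the scene. Friction and masses are not known exactly. Their poses are not given: they have to be found in the camera images.
- fixture: Grey board test fixture, fixed. Origin on the bench under its housing's centre; x to its rear, y left, z up. Housing 160 (x) by 200 (y), sides 70 high. Its 12 mm base plate runs out in front to x = -200 mm; on it the tray slides along +x into the open front, in a 124 mm channel between rails 12 mm high.
- cover: Blue cover, 156 by 196 by 8 mm, 0.3 kg, hinged along y at the housing's rear top (fixture x 72, z 76 mm). Origin on the hinge axis at mid-thickness. Shut, its axes are the fixture's and it extends along -x; opening turns it about +y, front edge up and back. A spring and its weight shut it: 4 to 5 N at the knob when shut, 8 N at 0.85 rad. It falls shut if let go.
- knob (a point): Centre of the cover's red barrel knob, 20 mm in diameter, 36 mm long along the hinge direction y, on a 12 mm stem: 46 mm above the cover's mid-plane, 137 mm in front of the hinge axis. Pinched by its two flat ends, it can turn in the grip as the cover swings.
- needles: The mark: two orange needles, 6 mm thick, 171 mm long, one outside each side of the cover (y +-109 mm), pivoted on the cover's hinge axis and already set to the wanted angle, 0.5 to 0.85 rad above level. They stay put. Origin on that axis; at the mark the cover's side edges lie along the needles and both bodies' axes coincide.
- tray_lip (a point): Centre of the front face (towards the robot) of the tray's black upright push lip, 28 mm above the base plate. Lip 90 wide (y), 12 thick, 40 mm high, top 52 mm above the bench. Push it along the fixture's +x. Seated, it still stands 55 to 85 mm in front of the housing.
- tray_back (a point): Middle of the rear edge of the loose board tray, 5 mm above the base plate, 165 mm behind the lip's front face. Tray: aluminium plate 165 by 120 by 6 mm carrying a green circuit board, about 0.25 kg, slides with plain friction (1 to 5 N). Axes as the fixture's.
- stop_face (a point): Centre of the front face of the fixed brass stop under the cover, out of sight, 5 mm above the base plate, at fixture x = 0 to 30 mm (varies). The tray is seated when its rear edge touches this face; it begins 20 to 40 mm short of it. Axes as the fixture's.
- tin_mid (a point): Bystander: centre of a small open steel tin, 64 mm across the rim, 35 mm high, loose on the bench beside the fixture.
- flux_mid (a point): Bystander: centre of a small amber flux bottle, 36 mm across, 75 mm high, loose on the bench beside the fixture.
- driver: Bystander: a blue-handled screwdriver 160 mm long, lying loose on the bench beside the fixture; x along it, tip to +x.
Not all that is in view belongs to the job. Of the things like the part that bears tray_lip, leave any that is brown or purple; of the rest the smaller one is meant.

How it is judged:
By the outcome, as a careful person would: the job done as asked, in the order asked, and still so for the second after the job is handed in, while the arm keeps its last pose, push and grip.
It also fails if it takes over 51 s, if anything falls off the work surface, if the arm or the gripper's body presses on something with over 40 N, if the wrist force passes 120 N, or if a joint passes its speed limit or range.

## Working session

There is one attempt and no reset: what is moved stays moved. The work goes in short steps, Python scripts to look and compute and a tool call to move; the robot and the scene stay as the last step left them, time stands still between calls to the robot, and variables do not carry over. Pictures are saved under pics/ and viewed, and the job is handed in when it is done.

Besides the shell and the picture viewer there is one more tool, called by a JSON object that holds its "method" and its "body", one argument or row to a line. apply_moves: Moves the arm, as the interface text tells. Its arguments: {"type":"object","properties":{"steps":{"type":"array"}},"required":["steps"]}

```bash
mkdir -p pics; python3 - <<'E'
from plant import robot, grab_frame, get_calibration
import cv2
print(robot.observe())
for n in ["scene","top"]:
    c=get_calibration(n); print(n,c)
    cv2.imwrite(f"pics/{n}0.png",cv2.cvtColor(grab_frame(n),cv2.COLOR_RGB2BGR))
E
```

```text
{'t': 0.0, 'qpos': array([-1.38046699e+00,  5.28454198e-01,  1.43388089e+00, -2.19377307e-05,
        1.18138969e+00, -1.78482995e-01]), 'joint_vel': array([0.00032833, 0.00030948, 0.0006957 , 0.0005101 , 0.00044037,
       0.00019115]), 'joint_efforts': array([-1.10894827e-03, -4.40048039e+01, -1.76588917e+01,  6.31923764e-02,
        5.83952630e-02, -1.65041406e-04]), 'eef_pos': array([ 225.21043513, -582.24149416,  221.5857931 ]), 'tool_rot': array([ 8.24776977e-01, -5.65457162e-01, -7.65403650e-04, -7.42129226e-04]), 'contact_force': array([-0.45682884, -0.0749511 ,  0.45268199]), 'wrist_torque': array([ 0.02586981, -0.00899477,  0.00083419]), 'grip_width': 1.0027995019349378}
scene {'intrinsics': array([[402.10181142,   0.        , 268.38733222],
       [  0.        , 402.10181142, 207.62488641],
       [  0.        ,   0.        ,   1.        ]]), 'R': array([[-0.17768258,  0.98406116,  0.0072484 ],
       [ 0.51003899,  0.09838702, -0.85450583],
       [-0.84159915, -0.14813383, -0.51939122]]), 't': array([ -13.89644009, -176.99140314, 1521.24789323])}
top {'intrinsics': array([[498.59299251,   0.        , 282.58662891],
       [  0.        , 498.59299251, 206.65507249],
       [  0.        ,   0.        ,   1.        ]]), 'R': array([[ 1.35391198e-03, -9.99998741e-01, -8.28199749e-04],
       [-9.92197663e-01, -1.24009937e-03, -1.24668598e-01],
       [ 1.24667414e-01,  9.90528164e-04, -9.92198092e-01]]), 't': array([  88.14143407,  541.79414091, 1509.80206163])}
```

View pics/scene0.png

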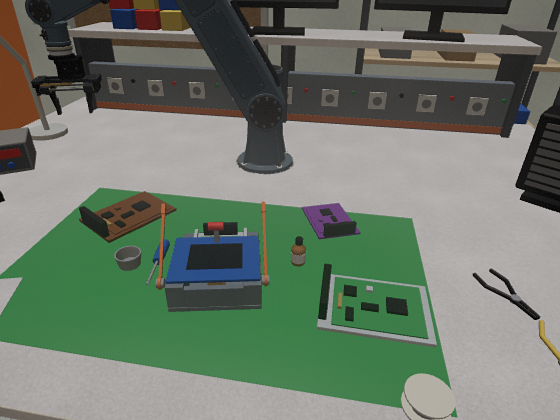

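View pics/top0.png

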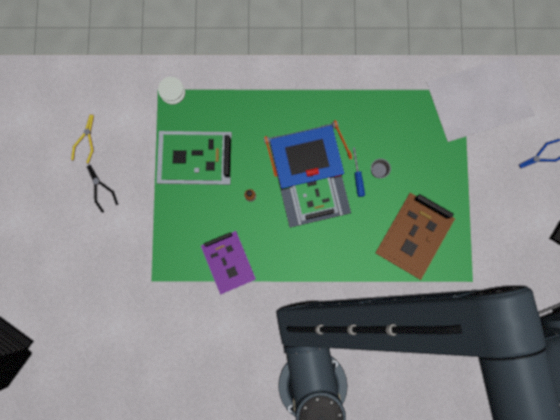

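Four tray-like things are visible in the top view: brown (415,235), purple (228,262), a large silver and green one (195,157), and a smaller silver and green one in the fixture (316,200). Brown and purple are excluded. Of the two left, the smaller is the one in the fixture channel, with its lip near (320,215). I'll confirm that in an enlarged crop.

```bash
python3 - <<'E'
import cv2
a=cv2.imread("pics/top0.png")[110:240,240:400]; cv2.imwrite("pics/top0c.png",cv2.resize(a,None,fx=4.6,fy=4.6,interpolation=cv2.INTER_CUBIC))
a=cv2.imread("pics/scene0.png")[190:315,145:285]; cv2.imwrite("pics/scene0c.png",cv2.resize(a,None,fx=4.8,fy=4.8,interpolation=cv2.INTER_CUBIC))
E
```

```text
(no output)
```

View pics/top0c.png

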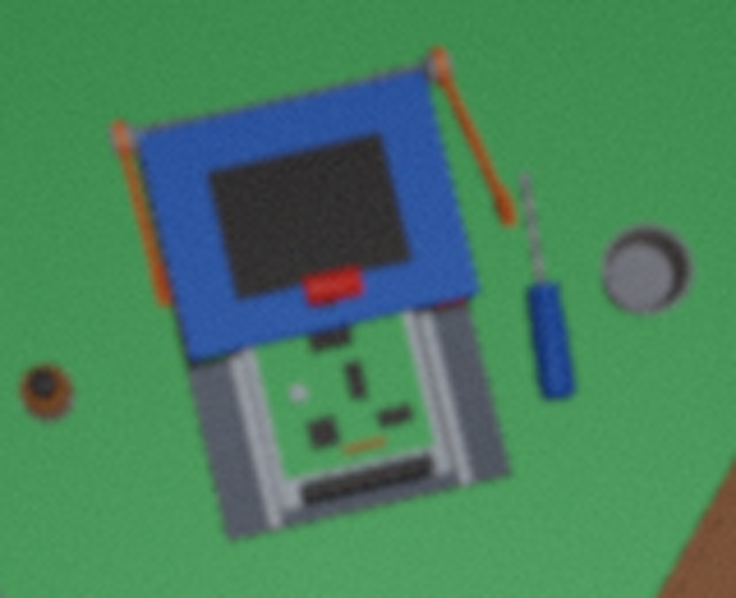

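View pics/scene0c.png

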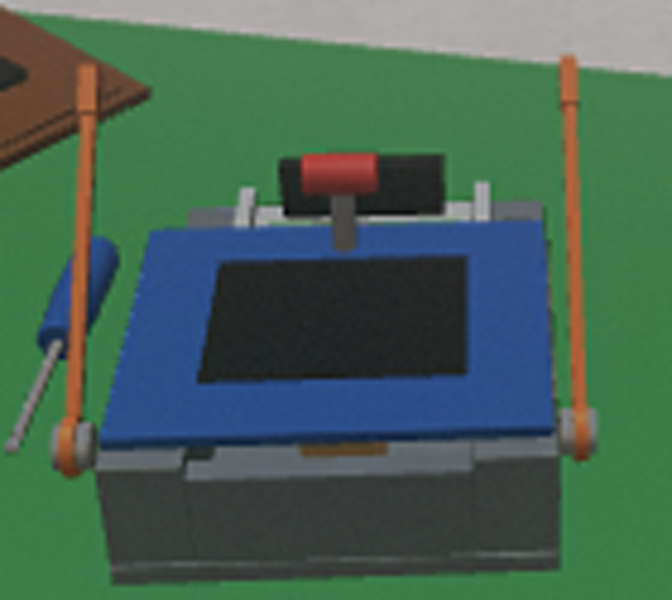

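The smaller silver tray, with its black lip at the front, sits in the fixture channel (top crop about (365,480)), so it is the one meant. Next I'll fit the fixture pose from point correspondences.

```bash
cat > h.py <<'E'
import numpy as np, cv2
from scipy.optimize import least_squares
from scipy.spatial.transform import Rotation as Ro
def proj(c,X):
    X=np.atleast_2d(X); p=X@np.array(c['R']).T+c['t']; K=c['intrinsics']
    return np.c_[K[0,0]*p[:,0]/p[:,2]+K[0,2],K[1,1]*p[:,1]/p[:,2]+K[1,2]]
def ray(c,uv):
    K=c['intrinsics'];R=np.array(c['R'])
    d=R.T@np.array([(uv[0]-K[0,2])/K[0,0],(uv[1]-K[1,2])/K[1,1],1]); return -R.T@c['t'],d/np.linalg.norm(d)
def wray(c,uv):
    K=c['intrinsics'];R=np.array(c['R']); x=(uv[0]-K[0,2])/K[0,0];y=(uv[1]-K[1,2])/K[1,1]
    th=np.hypot(x,y); s=np.sin(th)/th if th>1e-9 else 1
    return -R.T@c['t'],R.T@np.array([x*s,y*s,np.cos(th)])
def onz(r,z): o,d=r; return o+d*(z-o[2])/d[2]
def onplane(r,p0,n): o,d=r; return o+d*(np.dot(p0-o,n)/np.dot(d,n))
def tri(r1,r2):
    A=np.zeros((3,3));b=np.zeros(3)
    for o,d in (r1,r2):
        M=np.eye(3)-np.outer(d,d);A+=M;b+=M@o
    return np.linalg.solve(A,b)
def F(p,X):
    x,y,a=p[:3];c,s=np.cos(a),np.sin(a); X=np.atleast_2d(X)
    return X@np.array([[c,-s,0],[s,c,0],[0,0,1]]).T+[x,y,0]
E
python3 - <<'E'
from h import *
from plant import get_calibration
T,S=get_calibration("top"),get_calibration("scene")
def red(im):
    b,g,r=[im[...,i].astype(int) for i in range(3)]
    m=((r>110)&(g<60)&(b<60)).astype(np.uint8); n,l,st,ce=cv2.connectedComponentsWithStats(m)
    return [(st[i,4],ce[i].round(1)) for i in range(1,n) if st[i,4]>8]
print(red(cv2.imread("pics/top0.png")),red(cv2.imread("pics/scene0.png")))
tc=lambda u,v:(u/4.6+240-.4,v/4.6+110-.4); sc=lambda u,v:(u/4.8+145-.4,v/4.8+190-.4)
tp=[((-200,100,12),tc(232,540)),((-200,-100,12),tc(510,472)),((-65,0,122),tc(333,285)),((72,109,76),tc(121,130)),((72,-109,76),tc(438,60))]
sp=[((80,-100,0),sc(112,583)),((80,100,0),sc(560,570)),((-65,0,122),sc(340,174)),((72,109,76),sc(580,440)),((72,-109,76),sc(75,450))]
def f(p): return np.r_[(proj(T,F(p,[a for a,_ in tp]))-[b for _,b in tp]).ravel(),(proj(S,F(p,[a for a,_ in sp]))-[b for _,b in sp]).ravel()]
r=least_squares(f,[560,0,.2],loss='soft_l1'); print(r.x,r.fun.reshape(-1,2).round(1) if r.fun.size else 0)
p=r.x
k=tri(ray(T,tc(333,285)),ray(S,sc(340,174)));print("knob tri",k,"pred",F(p,[-65,0,122]))
n=F(p,[0,1,0])[0]-F(p,[0,0,0])[0]; ex=F(p,[1,0,0])[0]-F(p,[0,0,0])[0]
for sg,pt,st_,tt in ((1,(580,440),(568,60),(165,302)),(-1,(75,450),(88,68),(509,222))):
    p0=F(p,[72,sg*109,76])[0]
    for nm,rr in (("S",ray(S,sc(*st_))),("T",ray(T,tc(*tt)))):
        q=onplane(rr,p0,n)-p0; print(sg,nm,"len",np.linalg.norm(q),"ang",np.arctan2(q[2],-q@ex))
    q=tri(ray(S,sc(*st_)),ray(T,tc(*tt)))-p0;print("tri len",np.linalg.norm(q),"ang",np.arctan2(q[2],-q@ex), q@n)
# lip top (z=52): top px ends
for uv in ((304,492),(432,462)): print("lip topfront", onz(ray(T,tc(*uv)),52))
E
```

```text
[(np.int32(65), array([311.8, 171.4]))] [(np.int32(19), array([2.6, 2.9])), (np.int32(262), array([ 8.3, 21.8])), (np.int32(46), array([147.9,   9.7])), (np.int32(18), array([11.7, 44.3])), (np.int32(28), array([ 4.6, 53.5])), (np.int32(14), array([25.7, 58.4])), (np.int32(11), array([ 21.2, 125.5])), (np.int32(30), array([215. , 226.5]))]
[6.97767556e+02 1.85979962e+01 2.35042018e-01] [[-1.2  0.1]
 [ 0.4  0.2]
 [-0.4  0.1]
 [-0.4  2. ]
 [-0.3  1.2]
 [-0.3  1.8]
 [ 0.1  1.1]
 [-0.3  0.4]
 [-0.  -1.2]
 [-1.   0.2]]
knob tri [634.40874742   3.29383471 123.01904789] pred [[634.55475994   3.46054607 122.        ]]
1 S len 166.9520032022185 ang 0.7981394910509101
1 T len 207.00505602960195 ang 0.8119014643337346
tri len 173.17143652706164 ang 0.6803731081994863 -0.19536764595987346
-1 S len 172.8007498199764 ang 0.7070542362779463
-1 T len 174.4083107766398 ang 0.6832088439801758
tri len 174.24825209470862 ang 0.6829258070468166 -0.47083663930885644
lip topfront [509.04156585  18.28627063  52.        ]
lip topfront [529.19201679 -66.8586819   52.        ]
```

{"method": "apply_moves", "body": {
  "steps": [
    {"linear": [0.008, 0.018, 0.01], "turn": [0, 0, -1], "gripper": 255},
    {"linear": [0.025, 0.054, 0.03], "turn": [0, 0, -2], "gripper": 255},
    {"linear": [0.044, 0.095, 0.05], "turn": [0, 0, -4], "gripper": 255},
    {"linear": [0.063, 0.136, 0.06], "turn": [0, 0, -6], "gripper": 255},
    {"linear": [0.082, 0.177, 0.07], "turn": [0, 0, -7.7], "gripper": 255},
    {"linear": [0.101, 0.218, 0.08], "turn": [0, 0, -7.7], "gripper": 255},
    {"linear": [0.12, 0.259, 0.08], "turn": [0, 0, -7.7], "gripper": 255},
    {"linear": [0.139, 0.3, 0.08], "turn": [0, 0, -7.7], "gripper": 255}
  ]
}}

```text
t: 0.9
eef_pos: [364.7, -281.2, 302.7]
tool_rot: [0.785, -0.62, 0.0, -0.0]
contact_force: [1.0, -0.0, 0.7]
grip_width: 0.354
```

{"method": "apply_moves", "body": {
  "steps": [
    {"linear": [0.019, 0.041, 0], "turn": [0, 0, 0], "gripper": 255},
    {"linear": [0.037, 0.082, 0], "turn": [0, 0, 0], "gripper": 255},
    {"linear": [0.056, 0.123, 0], "turn": [0, 0, 0], "gripper": 255},
    {"linear": [0.075, 0.164, 0], "turn": [0, 0, 0], "gripper": 255},
    {"linear": [0.092, 0.2, 0], "turn": [0, 0, 0], "gripper": 255},
    {"linear": [0.105, 0.229, 0], "turn": [0, 0, 0], "gripper": 255},
    {"linear": [0.113, 0.246, 0], "turn": [0, 0, 0], "gripper": 255},
    {"linear": [0.115, 0.25, 0], "turn": [0, 0, 0], "gripper": 255}
  ]
}}

```text
t: 1.7
eef_pos: [479.5, -31.1, 302.2]
tool_rot: [0.786, -0.618, -0.0, 0.0]
contact_force: [-0.7, 0.1, 0.4]
grip_width: 0.006
```

```bash
python3 - <<'E'
from plant import robot, grab_frame, get_calibration
import cv2,pickle
o=robot.observe(); print(o['t'],o['eef_pos'],o['tool_rot'],o['contact_force'],o['grip_width'],o['qpos'])
c=get_calibration("wrist"); im=cv2.cvtColor(grab_frame("wrist"),cv2.COLOR_RGB2BGR); cv2.imwrite("pics/w1.png",im); pickle.dump(c,open("w1.pkl","wb")); print(c)
cv2.imwrite("pics/w1b.png",cv2.resize(im,(800,600),interpolation=cv2.INTER_CUBIC))
E
```

```text
1.7 [479.47812651 -31.05492229 302.19205879] [ 7.85943575e-01 -6.18298069e-01 -4.41009870e-04  1.08691099e-05] [-0.69562743  0.07873457  0.42801891] 0.00556001560368454 [-2.97995735e-01  2.34576401e-01  1.67696655e+00  3.15560947e-04
  1.23088033e+00  1.03504987e+00]
{'intrinsics': array([[325.1922621 ,   0.        , 278.87199905],
       [  0.        , 325.1922621 , 213.27593857],
       [  0.        ,   0.        ,   1.        ]]), 'R': array([[ 0.23501775, -0.97198903, -0.00199458],
       [-0.93452875, -0.22652347,  0.27448704],
       [-0.26725021, -0.06264533, -0.96158873]]), 't': array([-141.67805082,  386.98988487,  592.8293493 ])}
```

View pics/w1b.png

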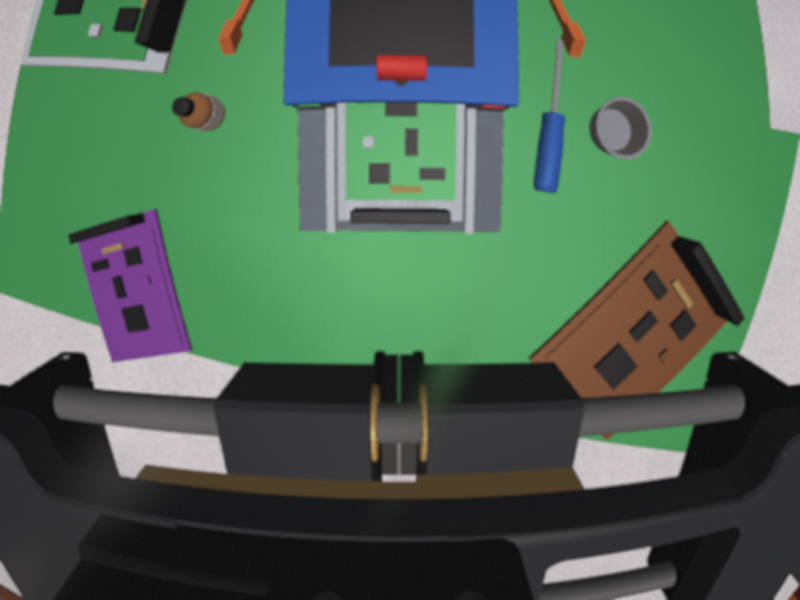

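The wrist view shows the lip at about (400,215), base plate front corners at (300,231) and (500,232), and the red knob at (402,68). The needle tips are at (230,38) and (573,40). I'll refine the pose from these.

```bash
python3 - <<'E'
from h import *
import pickle
c=pickle.load(open("w1.pkl","rb"))
im=cv2.imread("pics/w1.png")
cv2.imwrite("pics/w1c.png",cv2.resize(im[60:170,195:365],None,fx=4.6,fy=4.6,interpolation=cv2.INTER_CUBIC))
w=lambda u,v:wray(c,((u+.5)/800*560-.5,(v+.5)/600*420-.5))
a=onz(w(300,231.5),12);b=onz(w(500.5,232.5),12)
print("front corners",a,b,np.linalg.norm(a-b)); d=a-b; yaw=np.arctan2(-d[0],d[1]); m=(a+b)/2
ex=np.array([np.cos(yaw),np.sin(yaw),0]); o=m+200*ex; print("yaw",yaw,"fixture origin",o)
k=onz(w(402,68),122); print("knob",k,"fix",(k-o)@ex,(k-o)@[-ex[1],ex[0],0])
for u,v in ((352,221),(450,222)): 
    q=onz(w(u,v),52); print("lip",q,(q-o)@ex,(q-o)@[-ex[1],ex[0],0])
E
```

```text
front corners [478.32762808  70.28220678  12.        ] [ 524.12811306 -122.87686875   12.        ] 198.51476742380743
yaw 0.23281322215757694 fixture origin [695.83210888  19.84582055  12.        ]
knob [632.19217152   4.31943842 122.        ] fix -65.50518868700688 -0.42476247449896704
lip [504.58364973  18.72844618  52.        ] -186.34659946505417 43.03680421373074
lip [524.24736578 -66.11325663  52.        ] -186.7877047903003 -44.05269969569468
```

View pics/w1c.png

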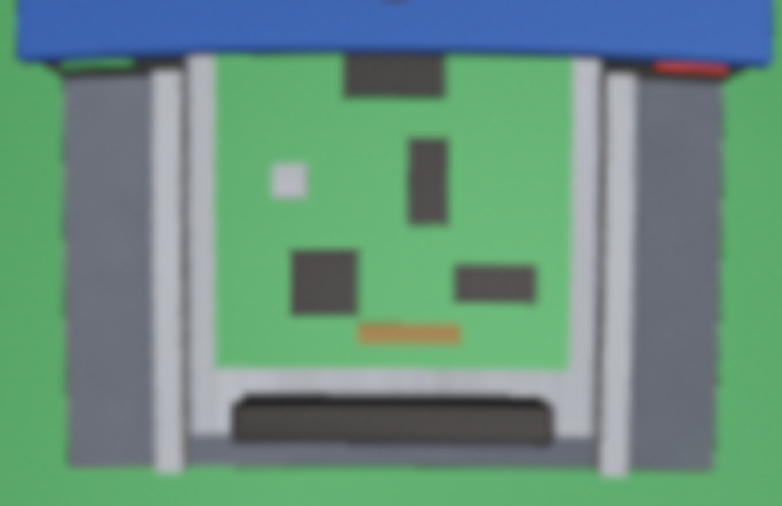

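{"method": "apply_moves", "body": {
  "steps": [
    {"linear": [0, 0, -0.02], "turn": [0, 0, 0], "gripper": 255},
    {"linear": [0, -0.001, -0.06], "turn": [0, 0, 0], "gripper": 255},
    {"linear": [0, -0.001, -0.105], "turn": [0, 0, 0], "gripper": 255},
    {"linear": [0, -0.001, -0.15], "turn": [0, 0, 0], "gripper": 255},
    {"linear": [0, -0.001, -0.195], "turn": [0, 0, 0], "gripper": 255},
    {"linear": [0, -0.001, -0.235], "turn": [0, 0, 0], "gripper": 255},
    {"linear": [0, -0.001, -0.26], "turn": [0, 0, 0], "gripper": 255},
    {"linear": [0, -0.001, -0.273], "turn": [0, 0, 0], "gripper": 255}
  ]
}}

```text
t: 2.55
eef_pos: [477.6, -34.9, 27.1]
tool_rot: [0.784, -0.62, -0.002, 0.001]
contact_force: [1.1, -0.4, -0.2]
grip_width: 0.01
```

{"method": "apply_moves", "body": {
  "steps": [
    {"linear": [0.003, 0.0007, -0.001], "turn": [0, 0, 0], "gripper": 255},
    {"linear": [0.006, 0.0014, -0.001], "turn": [0, 0, 0], "gripper": 255},
    {"linear": [0.009, 0.0021, -0.001], "turn": [0, 0, 0], "gripper": 255},
    {"linear": [0.012, 0.0028, -0.001], "turn": [0, 0, 0], "gripper": 255},
    {"linear": [0.015, 0.0035, -0.001], "turn": [0, 0, 0], "gripper": 255},
    {"linear": [0.018, 0.0042, -0.001], "turn": [0, 0, 0], "gripper": 255},
    {"linear": [0.02, 0.0047, -0.001], "turn": [0, 0, 0], "gripper": 255},
    {"linear": [0.022, 0.0051, -0.001], "turn": [0, 0, 0], "gripper": 255}
  ]
}}

```text
t: 3.35
eef_pos: [501.4, -28.7, 28.7]
tool_rot: [0.785, -0.619, -0.0, 0.0]
contact_force: [-1.8, -1.4, 2.8]
grip_width: 0.004
```

```bash
cat > st.py <<'E'
from plant import robot
from h import *
o=robot.observe(); P=(697,19.2,.234)
e=o['eef_pos']; d=e-np.array([697,19.2,0]);c,s=np.cos(.234),np.sin(.234)
f=o['contact_force']
print("t",round(o['t'],2),"eef",e.round(1),"fix",round(d[0]*c+d[1]*s,1),round(-d[0]*s+d[1]*c,1),"F",f.round(1),"Ffix",(f@[c,s,0]).round(1),(f@[-s,c,0]).round(1),"w",o['grip_width'].round(3),"q",o['tool_rot'].round(4))
E
python3 st.py
```

```text
Traceback (most recent call last):
  File "st.py", line 6, in <module>
    print("t",round(o['t'],2),"eef",e.round(1),"fix",round(d[0]*c+d[1]*s,1),round(-d[0]*s+d[1]*c,1),"F",f.round(1),"Ffix",(f@[c,s,0]).round(1),(f@[-s,c,0]).round(1),"w",o['grip_width'].round(3),"q",o['tool_rot'].round(4))
                                                                                                                                                                         ^^^^^^^^^^^^^^^^^^^^^
AttributeError: 'float' object has no attribute 'round'
```

```bash
sed -i 's/.round(3),"q"/,"q"/' st.py; python3 st.py
python3 - <<'E'
from plant import robot, grab_frame
import cv2
cv2.imwrite("pics/w2.png",cv2.cvtColor(cv2.resize(grab_frame("wrist"),(800,600)),cv2.COLOR_RGB2BGR))
E
python3 st.py
```

```text
t 3.35 eef [501.4 -28.7  28.7] fix -201.4 -1.2 F [-1.8 -1.4  2.8] Ffix -2.1 -0.9 w 0.0041109188659697775 q [ 7.851e-01 -6.194e-01 -1.000e-04  1.000e-04]
t 3.4 eef [501.4 -28.7  28.6] fix -201.3 -1.2 F [-1.3  0.2 -0.2] Ffix -1.3 0.5 w 0.00635495284099072 q [ 7.851e-01 -6.194e-01 -1.000e-04  1.000e-04]
```

View pics/w2.png

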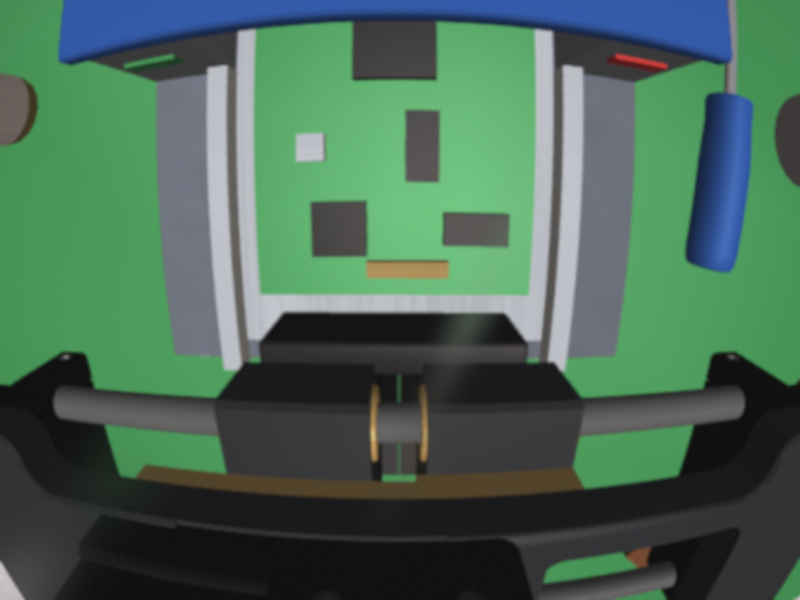

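The fingers are centred in front of the lip, whose top is at about (393,330), with a small gap left. I'll push slowly.

{"method": "apply_moves", "body": {
  "steps": [
    {"linear": [0.0019, 0.0005, 0], "turn": [0, 0, 0], "gripper": 255},
    {"linear": [0.0039, 0.0009, 0], "turn": [0, 0, 0], "gripper": 255},
    {"linear": [0.0058, 0.0014, 0], "turn": [0, 0, 0], "gripper": 255},
    {"linear": [0.0078, 0.0019, 0], "turn": [0, 0, 0], "gripper": 255},
    {"linear": [0.0097, 0.0023, 0], "turn": [0, 0, 0], "gripper": 255},
    {"linear": [0.0117, 0.0028, 0], "turn": [0, 0, 0], "gripper": 255},
    {"linear": [0.0136, 0.0032, 0], "turn": [0, 0, 0], "gripper": 255},
    {"linear": [0.0156, 0.0037, 0], "turn": [0, 0, 0], "gripper": 255}
  ]
}}

```text
t: 4.2
eef_pos: [517.2, -25.1, 28.5]
tool_rot: [0.785, -0.62, 0.0, -0.0]
contact_force: [-0.6, 0.3, 0.6]
grip_width: 0.007
```

```bash
python3 st.py
```

```text
t 4.2 eef [517.2 -25.1  28.5] fix -185.2 -1.4 F [-0.6  0.3  0.6] Ffix -0.5 0.4 w 0.007020874489616564 q [ 7.849e-01 -6.196e-01  1.000e-04 -1.000e-04]
```

{"method": "apply_moves", "body": {
  "steps": [
    {"linear": [0.0012, 0.0003, 0], "turn": [0, 0, 0], "gripper": 255},
    {"linear": [0.0024, 0.0006, 0], "turn": [0, 0, 0], "gripper": 255},
    {"linear": [0.0036, 0.0009, 0], "turn": [0, 0, 0], "gripper": 255},
    {"linear": [0.0048, 0.0012, 0], "turn": [0, 0, 0], "gripper": 255},
    {"linear": [0.006, 0.0015, 0], "turn": [0, 0, 0], "gripper": 255},
    {"linear": [0.0072, 0.0018, 0], "turn": [0, 0, 0], "gripper": 255},
    {"linear": [0.0084, 0.0021, 0], "turn": [0, 0, 0], "gripper": 255},
    {"linear": [0.0096, 0.0024, 0], "turn": [0, 0, 0], "gripper": 255}
  ]
}}

```text
t: 5.0
eef_pos: [525.3, -22.8, 28.6]
tool_rot: [0.785, -0.619, -0.001, 0.001]
contact_force: [-5.1, -3.7, 3.7]
grip_width: 0.01
```

```bash
python3 st.py
python3 - <<'E'
from plant import robot, grab_frame
import cv2
cv2.imwrite("pics/w3.png",cv2.cvtColor(cv2.resize(grab_frame("wrist"),(800,600)),cv2.COLOR_RGB2BGR))
E
python3 st.py
```

```text
t 5.0 eef [525.3 -22.8  28.6] fix -176.7 -1.1 F [-5.1 -3.7  3.7] Ffix -5.9 -2.4 w 0.010074525439303034 q [ 0.7852 -0.6193 -0.0011  0.0009]
t 5.05 eef [525.3 -22.8  28.6] fix -176.7 -1.1 F [-3.6 -2.1  1.6] Ffix -4.0 -1.2 w 0.007001590821831115 q [ 0.7851 -0.6193 -0.0011  0.0009]
```

View pics/w3.png

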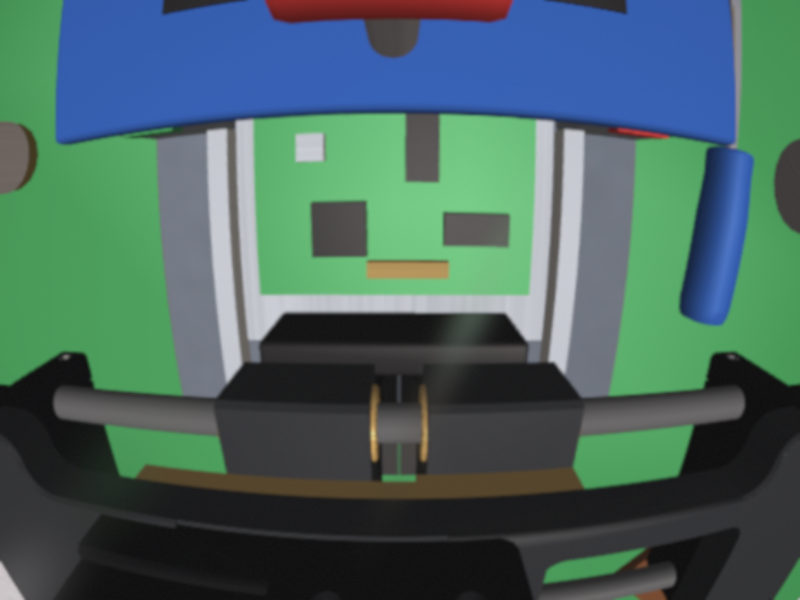

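The tray looks the same relative to the gripper in both pictures, so contact began at the earlier pose and it has travelled about 25 mm. The force is now rising, so I'll press a little more to confirm it is seated.

{"method": "apply_moves", "body": {
  "steps": [
    {"linear": [0.0003, 0.0001, 0], "turn": [0, 0, 0], "gripper": 255},
    {"linear": [0.0006, 0.0001, 0], "turn": [0, 0, 0], "gripper": 255},
    {"linear": [0.0009, 0.0002, 0], "turn": [0, 0, 0], "gripper": 255},
    {"linear": [0.0012, 0.0003, 0], "turn": [0, 0, 0], "gripper": 255},
    {"linear": [0.0015, 0.0004, 0], "turn": [0, 0, 0], "gripper": 255},
    {"linear": [0.0015, 0.0004, 0], "turn": [0, 0, 0], "gripper": 255},
    {"linear": [0.0015, 0.0004, 0], "turn": [0, 0, 0], "gripper": 255},
    {"linear": [0.0015, 0.0004, 0], "turn": [0, 0, 0], "gripper": 255}
  ]
}}

```text
t: 5.85
eef_pos: [525.3, -22.6, 28.6]
tool_rot: [0.785, -0.619, -0.002, 0.002]
contact_force: [-6.4, -4.4, 3.9]
grip_width: 0.009
```

```bash
python3 st.py
```

```text
t 5.85 eef [525.3 -22.6  28.6] fix -176.7 -0.9 F [-6.4 -4.4  3.9] Ffix -7.3 -2.8 w 0.008941282142373965 q [ 0.7852 -0.6193 -0.0022  0.0017]
```

{"method": "apply_moves", "body": {
  "steps": [
    {"linear": [0.0004, 0.0001, 0], "turn": [0, 0, 0], "gripper": 255},
    {"linear": [0.0008, 0.0002, 0], "turn": [0, 0, 0], "gripper": 255},
    {"linear": [0.0012, 0.0003, 0], "turn": [0, 0, 0], "gripper": 255},
    {"linear": [0.0016, 0.0004, 0], "turn": [0, 0, 0], "gripper": 255},
    {"linear": [0.002, 0.0005, 0], "turn": [0, 0, 0], "gripper": 255},
    {"linear": [0.002, 0.0005, 0], "turn": [0, 0, 0], "gripper": 255},
    {"linear": [0.002, 0.0005, 0], "turn": [0, 0, 0], "gripper": 255},
    {"linear": [0.002, 0.0005, 0], "turn": [0, 0, 0], "gripper": 255}
  ]
}}

```text
t: 6.65
eef_pos: [525.3, -22.4, 28.6]
tool_rot: [0.785, -0.619, -0.004, 0.003]
contact_force: [-10.3, -7.5, 7.3]
grip_width: 0.008
```

```bash
python3 st.py
```

```text
t 6.65 eef [525.3 -22.4  28.6] fix -176.7 -0.6 F [-10.3  -7.5   7.3] Ffix -11.7 -4.9 w 0.008113803183014983 q [ 0.7853 -0.619  -0.0038  0.003 ]
```

Measured x stayed at 525.3 while the reaction rose from 4 to 7 to 11.7 N, so the tray is seated. Next: retreat, rise and open.

{"method": "apply_moves", "body": {
  "steps": [
    {"linear": [-0.006, -0.0014, 0], "turn": [0, 0, 0], "gripper": 255},
    {"linear": [-0.015, -0.0035, 0], "turn": [0, 0, 0], "gripper": 255},
    {"linear": [-0.025, -0.006, 0.01], "turn": [0, 0, 0], "gripper": 255},
    {"linear": [-0.03, -0.007, 0.04], "turn": [0, 0, 0], "gripper": 150},
    {"linear": [-0.03, -0.007, 0.085], "turn": [0, 0, 0], "gripper": 0},
    {"linear": [-0.03, -0.007, 0.13], "turn": [0, 0, 0], "gripper": 0},
    {"linear": [-0.03, -0.007, 0.165], "turn": [0, 0, 0], "gripper": 0},
    {"linear": [-0.03, -0.007, 0.18], "turn": [0, 0, 0], "gripper": 0}
  ]
}}

```text
t: 7.45
eef_pos: [501.7, -29.2, 212.9]
tool_rot: [0.785, -0.62, 0.004, -0.002]
contact_force: [0.5, 0.2, 0.4]
grip_width: 0.371
```

```bash
python3 st.py
python3 - <<'E'
from plant import robot, grab_frame, get_calibration
import cv2,pickle
c=get_calibration("wrist"); im=cv2.cvtColor(grab_frame("wrist"),cv2.COLOR_RGB2BGR); cv2.imwrite("pics/w4.png",im); pickle.dump(c,open("w4.pkl","wb"))
cv2.imwrite("pics/w4b.png",cv2.resize(im,(800,600),interpolation=cv2.INTER_CUBIC))
E
```

```text
t 7.45 eef [501.7 -29.2 212.9] fix -201.2 -1.8 F [0.5 0.2 0.4] Ffix 0.5 0.1 w 0.3714033169171114 q [ 0.785  -0.6195  0.0038 -0.0017]
```

View pics/w4b.png

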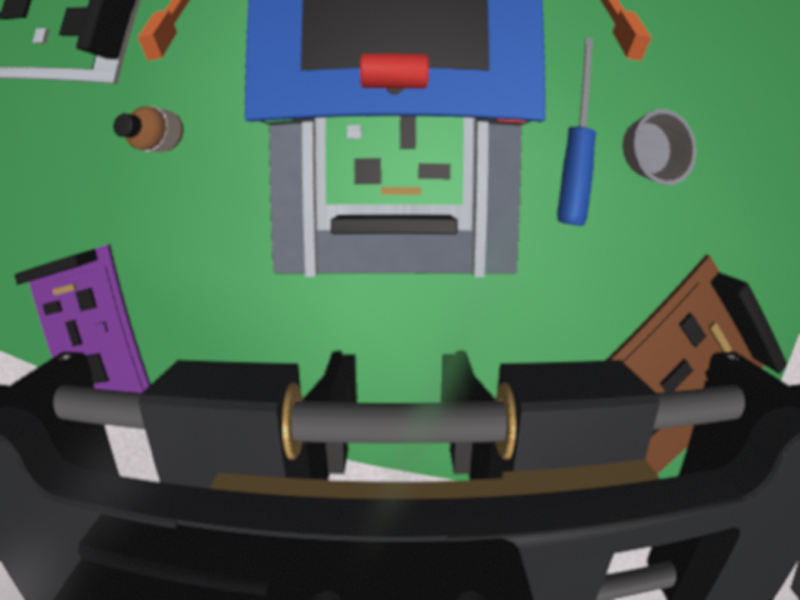

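```bash
python3 - <<'E'
from h import *
import pickle
c=pickle.load(open("w4.pkl","rb"))
im=cv2.imread("pics/w4.png")
w=lambda u,v:wray(c,((u+.5)/800*560-.5,(v+.5)/600*420-.5))
a=onz(w(274,272),12);b=onz(w(517,272),12)
d=a-b; yaw=np.arctan2(-d[0],d[1]); m=(a+b)/2
print("w",np.linalg.norm(d),"yaw",yaw,"origin",m+200*np.array([np.cos(yaw),np.sin(yaw),0]))
P=(697,19.2,.234); inv=lambda q:((q-[697,19.2,0])@np.array([[np.cos(.234),-np.sin(.234),0],[np.sin(.234),np.cos(.234),0],[0,0,1]]))
k=onz(w(394.5,70.5),122);print("knob",k,inv(k))
for uv in((332,217),(458,220),(332,233),(458,233)): print("lip",inv(onz(w(*uv),52)))
n=np.array([-np.sin(.234),np.cos(.234),0])
for uv,s in (((153,52),1),((638,55),-1)):
    p0=F(P,[72,s*109,76])[0]; q=inv(onplane(w(*uv),p0,n))-[72,0,76]; print("needle",q,np.hypot(q[0],q[2]),np.arctan2(q[2],-q[0]))
E
```

```text
w 197.92947400766906 yaw 0.23328960234122048 origin [697.67954228  20.13281126  12.        ]
knob [632.55115482   4.65650144 122.        ] [-66.06460752   0.7966364  122.        ]
lip [-152.21127578   44.86952513   52.        ]
lip [-154.41683424  -43.02148337   52.        ]
lip [-163.50910149   45.11954662   52.        ]
lip [-163.59579809  -43.20702577   52.        ]
needle [-133.5853292  109.         107.4446862] 171.43337123008746 0.6773665170041373
needle [-135.1159528  -109.          106.32181706] 171.93210719730817 0.6666977047805791
```

{"method": "apply_moves", "body": {
  "steps": [
    {"linear": [0.01, 0.003, 0], "turn": [0, 0, 0], "gripper": 0},
    {"linear": [0.03, 0.008, 0], "turn": [0, 0, 0], "gripper": 0},
    {"linear": [0.055, 0.014, -0.01], "turn": [0, 0, 0], "gripper": 0},
    {"linear": [0.08, 0.02, -0.02], "turn": [0, 0, 0], "gripper": 0},
    {"linear": [0.105, 0.027, -0.03], "turn": [0, 0, 0], "gripper": 0},
    {"linear": [0.122, 0.031, -0.03], "turn": [0, 0, 0], "gripper": 0},
    {"linear": [0.131, 0.0335, -0.03], "turn": [0, 0, 0], "gripper": 0},
    {"linear": [0.131, 0.0335, -0.03], "turn": [0, 0, 0], "gripper": 0}
  ]
}}

```text
t: 8.3
eef_pos: [631.6, 5.1, 176.9]
tool_rot: [0.785, -0.619, -0.001, 0.0]
contact_force: [-0.0, -0.5, -0.3]
grip_width: 0.993
```

```bash
python3 st.py
python3 - <<'E'
from plant import robot, grab_frame, get_calibration
import cv2,pickle
for n in("wrist","scene"):
    im=cv2.cvtColor(grab_frame(n),cv2.COLOR_RGB2BGR); cv2.imwrite(f"pics/{n}5.png",im if n=="wrist" else cv2.resize(im[130:310,100:340],None,fx=3.3,fy=3.3))
E
```

```text
t 8.3 eef [631.6   5.1 176.9] fix -66.9 1.5 F [-0.  -0.5 -0.3] Ffix -0.2 -0.5 w 0.9931157324949198 q [ 7.851e-01 -6.193e-01 -7.000e-04  3.000e-04]
```

View pics/wrist5.png

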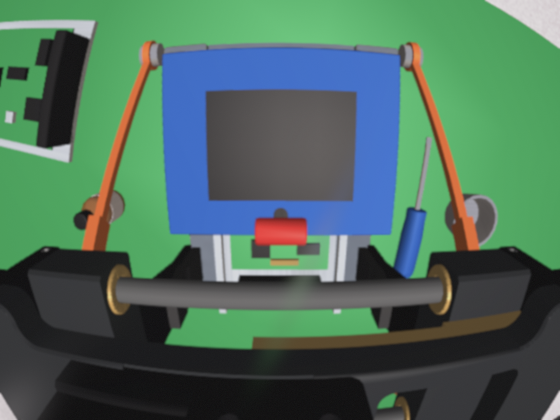

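View pics/scene5.png

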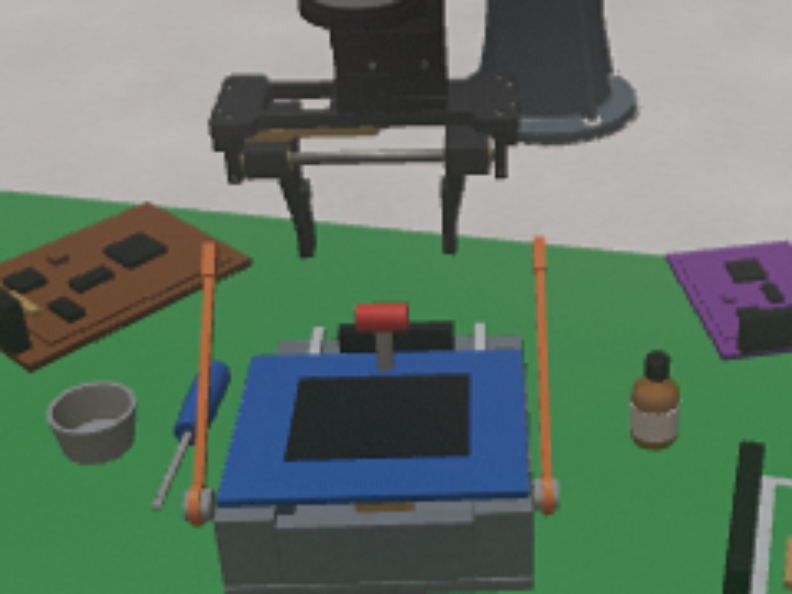

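The wrist view has the knob at (281,232) midway between the open fingers, with needles at (97,235) and (466,235) symmetric about them. Descending.

{"method": "apply_moves", "body": {
  "steps": [
    {"linear": [0.001, -0.0008, -0.01], "turn": [0, 0, 0], "gripper": 0},
    {"linear": [0.001, -0.0008, -0.02], "turn": [0, 0, 0], "gripper": 0},
    {"linear": [0.001, -0.0008, -0.032], "turn": [0, 0, 0], "gripper": 0},
    {"linear": [0.001, -0.0008, -0.044], "turn": [0, 0, 0], "gripper": 0},
    {"linear": [0.001, -0.0008, -0.056], "turn": [0, 0, 0], "gripper": 0},
    {"linear": [0.001, -0.0008, -0.065], "turn": [0, 0, 0], "gripper": 0},
    {"linear": [0.001, -0.0008, -0.07], "turn": [0, 0, 0], "gripper": 0},
    {"linear": [0.001, -0.0008, -0.072], "turn": [0, 0, 0], "gripper": 0}
  ]
}}

```text
t: 9.2
eef_pos: [631.8, 3.9, 105.7]
tool_rot: [0.785, -0.62, -0.0, 0.0]
contact_force: [0.2, 0.4, -0.5]
grip_width: 1.0
```

```bash
python3 st.py
python3 - <<'E'
from plant import robot, grab_frame, get_calibration
import cv2,pickle
for n in("wrist","scene"):
    im=cv2.cvtColor(grab_frame(n),cv2.COLOR_RGB2BGR); cv2.imwrite(f"pics/{n}6.png",im if n=="wrist" else cv2.resize(im[130:310,100:340],None,fx=3.3,fy=3.3))
E
python3 st.py
```

```text
t 9.2 eef [631.8   3.9 105.7] fix -67.0 0.3 F [ 0.2  0.4 -0.5] Ffix 0.3 0.4 w 0.999716915374554 q [ 7.849e-01 -6.196e-01 -5.000e-04  3.000e-04]
t 9.3 eef [632.1   3.9 106.4] fix -66.7 0.1 F [-0.3 -0.8 -0.2] Ffix -0.5 -0.7 w 0.9989816353429668 q [ 0.785  -0.6195 -0.     -0.    ]
```

View pics/wrist6.png

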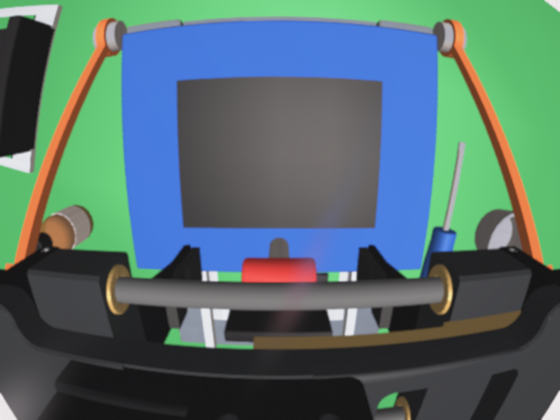

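View pics/scene6.png

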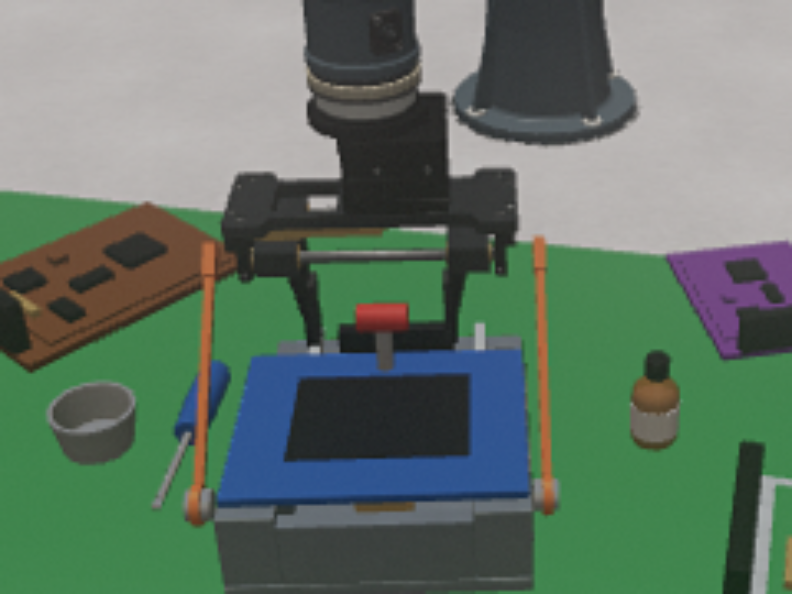

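Gripper is straddling the knob, clear of both needles. Lowering 3 mm and closing.

{"method": "apply_moves", "body": {
  "steps": [
    {"linear": [0.001, 0.0003, -0.003], "turn": [0, 0, 0], "gripper": 0},
    {"linear": [0.001, 0.0003, -0.003], "turn": [0, 0, 0], "gripper": 60},
    {"linear": [0.001, 0.0003, -0.003], "turn": [0, 0, 0], "gripper": 110},
    {"linear": [0.001, 0.0003, -0.003], "turn": [0, 0, 0], "gripper": 140},
    {"linear": [0.001, 0.0003, -0.003], "turn": [0, 0, 0], "gripper": 170},
    {"linear": [0.001, 0.0003, -0.003], "turn": [0, 0, 0], "gripper": 255},
    {"linear": [0.001, 0.0003, -0.003], "turn": [0, 0, 0], "gripper": 255},
    {"linear": [0.001, 0.0003, -0.003], "turn": [0, 0, 0], "gripper": 255}
  ]
}}

```text
t: 10.1
eef_pos: [633.1, 4.2, 103.6]
tool_rot: [0.785, -0.62, 0.0, -0.0]
contact_force: [-0.2, 0.3, -0.1]
grip_width: 0.45
```

```bash
python3 st.py
python3 - <<'E'
import numpy as np
P=(697,19.2,.234);c,s=np.cos(.234),np.sin(.234)
for a in (0,.1,.2,.3,.4,.5,.55,.6,.65,.68,.7):
    r=np.hypot(137,46);t=np.arctan2(46,137); dx=r*(np.cos(t)-np.cos(t+a)); dz=r*(np.sin(t+a)-np.sin(t))
    print(a,(dx*c).round(1),(dx*s).round(1),dz.round(1))
E
```

```text
t 10.1 eef [633.1   4.2 103.6] fix -65.7 0.2 F [-0.2  0.3 -0.1] Ffix -0.1 0.3 w 0.44994999244467726 q [ 0.785  -0.6196  0.     -0.    ]
0 0.0 0.0 0.0
0.1 5.1 1.2 13.4
0.2 11.5 2.8 26.3
0.3 19.2 4.6 38.4
0.4 27.9 6.7 49.7
0.5 37.8 9.0 60.1
0.55 43.0 10.3 64.8
0.6 48.5 11.6 69.3
0.65 54.3 12.9 73.5
0.68 57.8 13.8 75.9
0.7 60.2 14.3 77.4
```

{"method": "apply_moves", "body": {
  "steps": [
    {"linear": [0, 0, 0], "turn": [0, 0, 0], "gripper": 255},
    {"linear": [0, 0, 0], "turn": [0, 0, 0], "gripper": 255},
    {"linear": [0, 0, 0], "turn": [0, 0, 0], "gripper": 255},
    {"linear": [0, 0, 0], "turn": [0, 0, 0], "gripper": 255},
    {"linear": [0.0005, 0.0001, 0.002], "turn": [0, 0, 0], "gripper": 255},
    {"linear": [0.0014, 0.0003, 0.005], "turn": [0, 0, 0], "gripper": 255},
    {"linear": [0.0028, 0.0007, 0.009], "turn": [0, 0, 0], "gripper": 255},
    {"linear": [0.0051, 0.0012, 0.0134], "turn": [0, 0, 0], "gripper": 255}
  ]
}}

```text
t: 10.9
eef_pos: [637.5, 5.4, 116.4]
tool_rot: [0.785, -0.62, -0.001, 0.001]
contact_force: [1.6, 0.6, -6.6]
grip_width: 0.409
```

```bash
python3 st.py
```

```text
t 10.9 eef [637.5   5.4 116.4] fix -61.1 0.4 F [ 1.6  0.6 -6.6] Ffix 1.7 0.2 w 0.4086433882405272 q [ 7.850e-01 -6.195e-01 -9.000e-04  6.000e-04]
```

{"method": "apply_moves", "body": {
  "steps": [
    {"linear": [0.0031, 0.0008, 0.0065], "turn": [0, 0, 0], "gripper": 255},
    {"linear": [0.0064, 0.0016, 0.0129], "turn": [0, 0, 0], "gripper": 255},
    {"linear": [0.0101, 0.0024, 0.0191], "turn": [0, 0, 0], "gripper": 255},
    {"linear": [0.0141, 0.0034, 0.025], "turn": [0, 0, 0], "gripper": 255},
    {"linear": [0.0183, 0.0044, 0.0308], "turn": [0, 0, 0], "gripper": 255},
    {"linear": [0.0228, 0.0055, 0.0363], "turn": [0, 0, 0], "gripper": 255},
    {"linear": [0.0276, 0.0067, 0.0416], "turn": [0, 0, 0], "gripper": 255},
    {"linear": [0.0327, 0.0078, 0.0467], "turn": [0, 0, 0], "gripper": 255}
  ]
}}

```text
t: 11.7
eef_pos: [669.7, 13.0, 163.7]
tool_rot: [0.785, -0.62, -0.001, 0.001]
contact_force: [-3.8, -1.5, -7.2]
grip_width: 0.413
```

```bash
python3 st.py
```

```text
t 11.7 eef [669.7  13.  163.7] fix -28.0 0.3 F [-3.8 -1.5 -7.2] Ffix -4.1 -0.6 w 0.41326478246416587 q [ 0.785  -0.6195 -0.0013  0.0012]
```

{"method": "apply_moves", "body": {
  "steps": [
    {"linear": [0.0026, 0.0007, 0.0024], "turn": [0, 0, 0], "gripper": 255},
    {"linear": [0.0052, 0.0013, 0.0047], "turn": [0, 0, 0], "gripper": 255},
    {"linear": [0.0079, 0.002, 0.007], "turn": [0, 0, 0], "gripper": 255},
    {"linear": [0.0107, 0.0026, 0.0092], "turn": [0, 0, 0], "gripper": 255},
    {"linear": [0.0136, 0.0033, 0.0114], "turn": [0, 0, 0], "gripper": 255},
    {"linear": [0.0165, 0.0039, 0.0134], "turn": [0, 0, 0], "gripper": 255},
    {"linear": [0.0165, 0.0039, 0.0134], "turn": [0, 0, 0], "gripper": 255},
    {"linear": [0.0165, 0.0039, 0.0134], "turn": [0, 0, 0], "gripper": 255}
  ]
}}

```text
t: 12.5
eef_pos: [685.8, 16.8, 176.9]
tool_rot: [0.785, -0.62, -0.001, 0.001]
contact_force: [-6.1, -3.1, -5.8]
grip_width: 0.408
```

```bash
python3 st.py
python3 - <<'E'
from plant import robot, grab_frame, get_calibration
import cv2,pickle
d={}
for n in("wrist","scene","top"):
    c=get_calibration(n); im=cv2.cvtColor(grab_frame(n),cv2.COLOR_RGB2BGR); cv2.imwrite(f"pics/{n}7.png",im); d[n]=c
pickle.dump(d,open("c7.pkl","wb"))
im=cv2.imread("pics/scene7.png"); cv2.imwrite("pics/scene7c.png",cv2.resize(im[180:320,140:290],None,fx=4.2,fy=4.2,interpolation=cv2.INTER_CUBIC))
im=cv2.imread("pics/wrist7.png"); cv2.imwrite("pics/wrist7b.png",cv2.resize(im,(800,600),interpolation=cv2.INTER_CUBIC))
E
python3 st.py
```

```text
t 12.5 eef [685.8  16.8 176.9] fix -11.4 0.3 F [-6.1 -3.1 -5.8] Ffix -6.6 -1.6 w 0.40814318122307125 q [ 0.785  -0.6195 -0.0015  0.0015]
t 12.65 eef [685.8  16.8 176.9] fix -11.5 0.3 F [-6.3 -2.8 -6.2] Ffix -6.8 -1.3 w 0.4132651933020424 q [ 0.785  -0.6195 -0.0015  0.0014]
```

View pics/wrist7b.png

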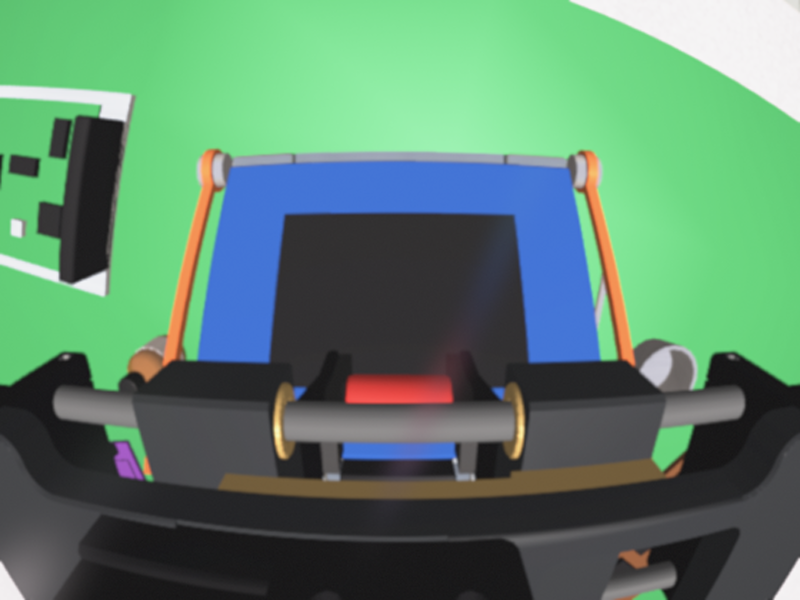

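View pics/scene7c.png

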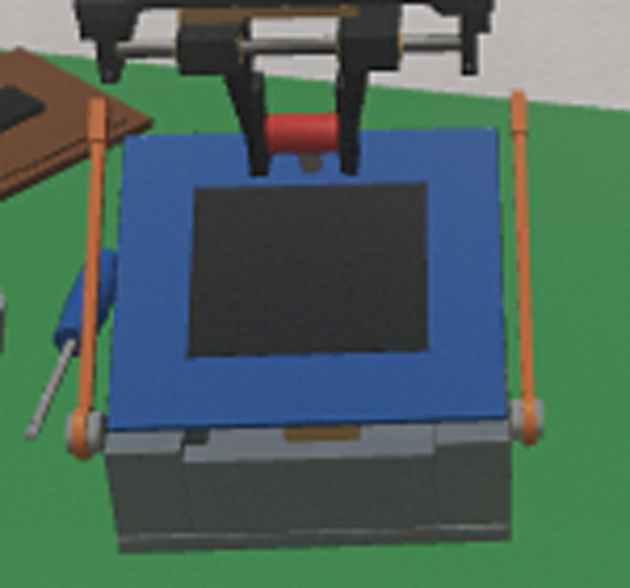

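View pics/top7.png

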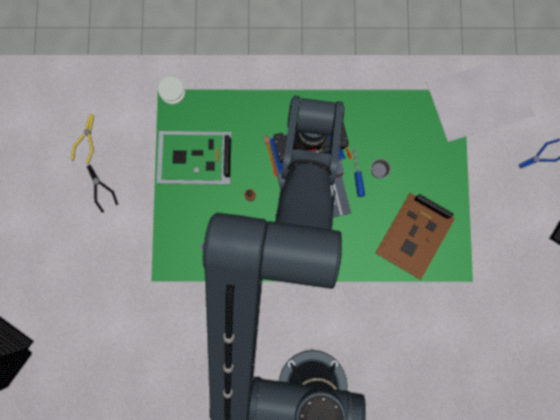

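```bash
python3 - <<'E'
import cv2,numpy as np
rows=[]
for f,boxes in (("pics/w4.png",((85,0),(405,0))),("pics/w1.png",((140,0),(370,0)))):
    im=cv2.imread(f); rows.append(np.hstack([cv2.resize(im[y:y+55,x:x+70],None,fx=5.5,fy=5.5,interpolation=cv2.INTER_CUBIC) for x,y in boxes]))
o=np.vstack(rows); print(o.shape); cv2.imwrite("pics/tips.png",o)
E
```

```text
(604, 770, 3)
```

View pics/tips.png

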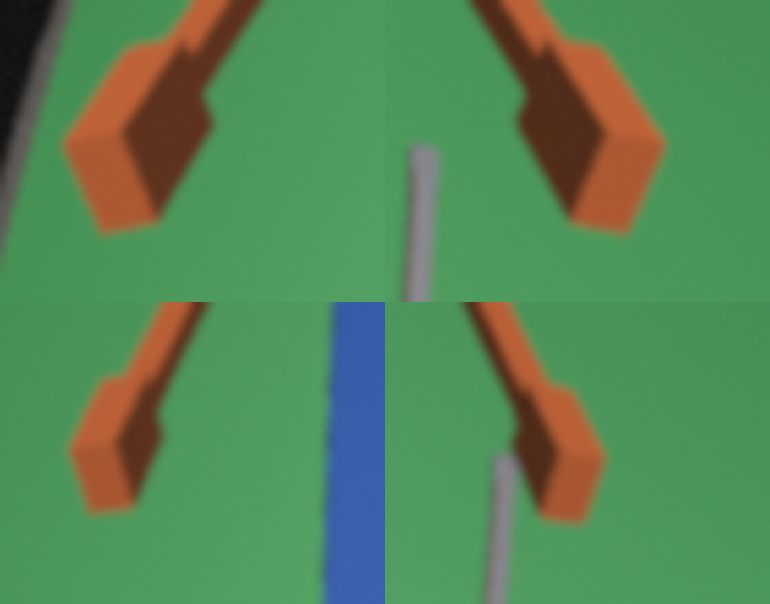

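```bash
python3 - <<'E'
from h import *
import pickle
C={4:pickle.load(open("w4.pkl","rb")),1:pickle.load(open("w1.pkl","rb"))}
Q={(4,1):([(62,143),(123,132),(158,222),(103,235)],85,0),(4,-1):([(603-385,133),(665-385,146),(628-385,235),(570-385,220)],405,0),
(1,1):([(68,150),(118,140),(135,203),(92,213)],140,0),(1,-1):([(557-385,150),(605-385,158),(583-385,221),(540-385,213)],370,0)}
P=(697,19.2,.234); M=np.array([[np.cos(.234),-np.sin(.234),0],[np.sin(.234),np.cos(.234),0],[0,0,1]]); inv=lambda q:(q-[697,19.2,0])@M
n=M[:,1]
ko={4:onz(wray(C[4],((395)/800*560-.5,71/600*420-.5)),122),1:onz(wray(C[1],(402.5/800*560-.5,68.5/600*420-.5)),122)}
rays={}
for k,(pts,x,y) in Q.items():
    u,v=(np.mean(pts,0)+.5)/5.5-.5+[x,y]; r=wray(C[k[0]],(u,v)); rays[k]=r
    kc=inv(ko[k[0]])-[-65,0,122]
    q=inv(onplane(r,F(P,[72,k[1]*109,76])[0],n)); 
    for nm,s in(("raw",0),("knobcorr",1)):
        z=q-[72,0,76]-s*kc; print(k,nm,z.round(1),"len",np.hypot(z[0],z[2]).round(1),"ang",np.arctan2(z[2],-z[0]).round(4))
    # length-constrained: closest point on circle of 171 in plane x,z: solve along ray ignoring plane
    o,d=r; ts=np.linspace(50,500,4501); X=np.array([inv(o+d*t) for t in ts])-kc-[72,0,76]; L=np.hypot(X[:,0],X[:,2]); i=[j for j in range(len(L)-1) if (L[j]-171)*(L[j+1]-171)<0]
    print("   len171:",[(X[j].round(1),np.arctan2(X[j,2],-X[j,0]).round(4)) for j in i if X[j,2]>0 and X[j,0]<0])
for s in(1,-1):
    q=inv(tri(rays[4,s],rays[1,s]))-[72,0,76]; print("tri",s,q.round(1),np.hypot(q[0],q[2]).round(1),np.arctan2(q[2],-q[0]).round(4))
E
```

```text
(4, 1) raw [-131.9  109.   110.5] len 172.1 ang 0.6972
(4, 1) knobcorr [-130.9  108.2  110.5] len 171.3 ang 0.7011
   len171: [(array([-130.8,  108.4,  110.2]), np.float64(0.7002))]
(4, -1) raw [-131.5 -109.   107. ] len 169.5 ang 0.6832
(4, -1) knobcorr [-130.4 -109.8  107. ] len 168.7 ang 0.6872
   len171: [(array([-131.3, -108.3,  109.6]), np.float64(0.6955))]
(1, 1) raw [-132.2  109.   111.1] len 172.7 ang 0.6987
(1, 1) knobcorr [-130.7  108.4  111.1] len 171.5 ang 0.7043
   len171: [(array([-130.6,  108.6,  110.6]), np.float64(0.7027))]
(1, -1) raw [-131.  -109.   105.8] len 168.4 ang 0.6793
(1, -1) knobcorr [-129.5 -109.6  105.8] len 167.3 ang 0.6849
   len171: [(array([-130.9, -107.9,  110.1]), np.float64(0.6994))]
tri 1 [-131.6  109.6  109.4] 171.1 0.6934
tri -1 [-132.4 -107.5  109.8] 171.9 0.6923
```

The needle end faces in two wrist views agree on a mark angle of about 0.697 rad. The cover stands at about 0.642 from gripper kinematics. Raising the last bit.

{"method": "apply_moves", "body": {
  "steps": [
    {"linear": [0.0013, 0.0003, 0.0009], "turn": [0, 0, 0], "gripper": 255},
    {"linear": [0.0026, 0.0006, 0.0018], "turn": [0, 0, 0], "gripper": 255},
    {"linear": [0.0039, 0.0009, 0.0026], "turn": [0, 0, 0], "gripper": 255},
    {"linear": [0.0052, 0.0012, 0.0035], "turn": [0, 0, 0], "gripper": 255},
    {"linear": [0.0066, 0.0016, 0.0044], "turn": [0, 0, 0], "gripper": 255},
    {"linear": [0.0066, 0.0016, 0.0044], "turn": [0, 0, 0], "gripper": 255},
    {"linear": [0.0066, 0.0016, 0.0044], "turn": [0, 0, 0], "gripper": 255},
    {"linear": [0.0066, 0.0016, 0.0044], "turn": [0, 0, 0], "gripper": 255}
  ]
}}

```text
t: 13.45
eef_pos: [692.0, 18.3, 181.1]
tool_rot: [0.785, -0.62, -0.002, 0.002]
contact_force: [-6.6, -2.8, -5.8]
grip_width: 0.412
```

```bash
python3 st.py
python3 - <<'E'
from plant import robot, grab_frame, get_calibration
import cv2,pickle,numpy as np
d={}
for n in("wrist","scene"):
    c=get_calibration(n); im=cv2.cvtColor(grab_frame(n),cv2.COLOR_RGB2BGR); cv2.imwrite(f"pics/{n}8.png",im); d[n]=c
pickle.dump(d,open("c8.pkl","wb"))
im=cv2.imread("pics/scene8.png"); 
a=[cv2.resize(im[195:295,x:x+50],None,fx=6,fy=6,interpolation=cv2.INTER_CUBIC) for x in (150,235)]
cv2.imwrite("pics/scene8c.png",np.hstack(a))
im=cv2.imread("pics/wrist8.png"); cv2.imwrite("pics/wrist8b.png",cv2.resize(im[90:300,70:490],None,fx=1.9,fy=1.9,interpolation=cv2.INTER_CUBIC))
e=robot.observe()['eef_pos']-[633.1,4.2,103.6]; s=np.hypot(e[0],e[1]); print(e,2*np.arcsin(np.hypot(s,e[2])/2/np.hypot(137,46)))
th0=np.arctan2(46,137)
print(2*(np.pi/2-np.arctan2(e[2],s)-th0))
E
```

```text
t 13.45 eef [692.   18.3 181.1] fix -5.1 0.3 F [-6.6 -2.8 -5.8] Ffix -7.1 -1.2 w 0.4124682863108762 q [ 0.785  -0.6195 -0.0018  0.0019]
[58.87475754 14.08649324 77.46760003] 0.694158364599855
0.6787677780409893
```

View pics/scene8c.png

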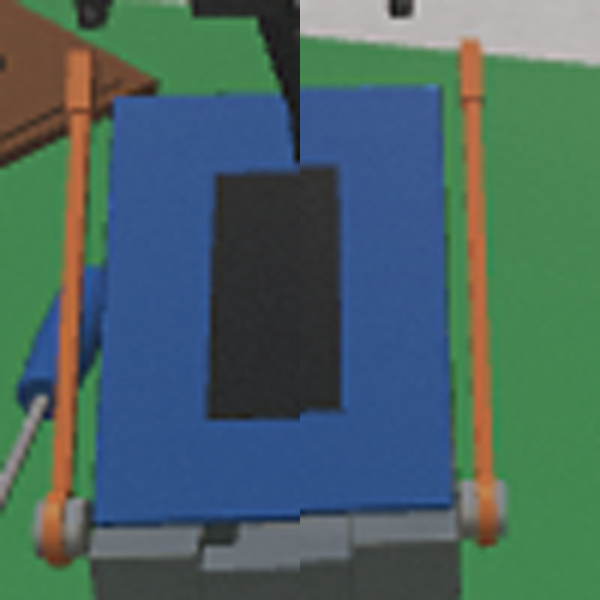

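View pics/wrist8b.png

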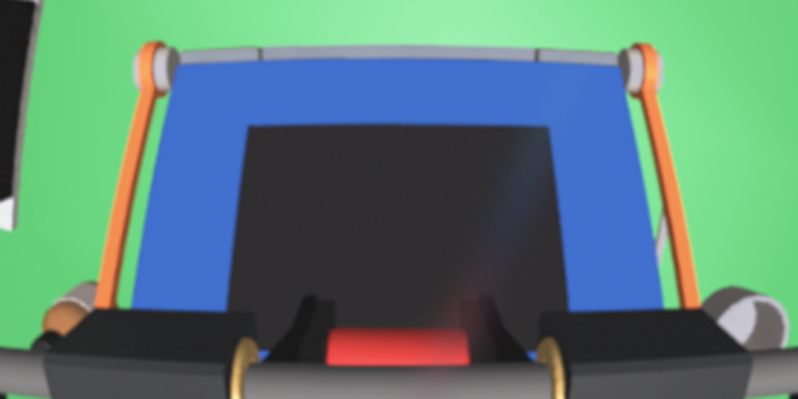

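The scene view shows the cover edges parallel with the needles, but that view has low angular sensitivity. The wrist view gives a better check. I'll intersect the cover-edge and needle-edge rays with trial planes through the hinge and use the known widths (196 and 224 mm) to get each angle.

```bash
cat > chk.py <<'E'
from h import *
import pickle,sys
from scipy.optimize import brentq
P=(697,19.2,.234); M=np.array([[np.cos(.234),-np.sin(.234),0],[np.sin(.234),np.cos(.234),0],[0,0,1]]); inv=lambda q:(q-[697,19.2,0])@M
def run(f,cf):
    c=pickle.load(open(cf,"rb"))["wrist"]; im=cv2.imread(f).astype(float)
    b,g,r=im[...,0],im[...,1],im[...,2]
    B=b-g; O=r-g
    def cross(s,i0,i1,lev): # first rising/falling crossing from i0 to i1
        st=1 if i1>i0 else -1
        for i in range(i0,i1,st):
            if (s[i]-lev)*(s[i+st]-lev)<=0: return i+st*(s[i]-lev)/(s[i]-s[i+st])
    out=[]
    for row in range(140,251,10):
        sB,sO=B[row],O[row]
        ib=np.where(sB[100:460]>60)[0]+100; io=np.where(sO[80:480]>60)[0]+80
        if len(ib)<20: continue
        l,rr=ib[0],ib[-1]
        lo=[i for i in io if i<l]; ro=[i for i in io if i>rr]
        if not lo or not ro: continue
        mid=lambda s,a,bk: (s[a]+s[bk])/2
        cl=cross(sB,l+4,l-6,mid(sB,l+5,l-5)); cr=cross(sB,rr-4,rr+6,mid(sB,rr-5,rr+5))
        nl=cross(sO,lo[0]+2,lo[0]-5,(sO[lo[0]+2]+sO[lo[0]-5])/2); nr=cross(sO,ro[-1]-2,ro[-1]+5,(sO[ro[-1]-2]+sO[ro[-1]+5])/2)
        if None in(cl,cr,nl,nr): continue
        def ang(ul,ur,w,off):
            def sep(a):
                nn=M@np.array([np.sin(a),0,np.cos(a)]); p0=F(P,[72,0,76])[0]+off*nn
                A,Bq=[inv(onplane(wray(c,(u,row)),p0,nn)) for u in(ul,ur)]
                return A,Bq
            h=lambda a:sep(a)[0][1]-sep(a)[1][1]-w
            try:a=brentq(h,.3,1.1)
            except Exception: return None,None,None
            A,Bq=sep(a); q=(A+Bq)/2; return a,np.hypot(q[0]-72,q[2]-76),q[1]
        print(row,np.round([cl,cr,nl,nr],1),"cover",np.round(np.array(ang(cl,cr,196,4),float),3),"needle",np.round(np.array(ang(nl,nr,224,3),float),3))
run(sys.argv[1],sys.argv[2])
E
python3 chk.py pics/wrist7.png c7.pkl; echo; python3 chk.py pics/wrist8.png c8.pkl
```

```text
140 [155.7 402.4 138.3 419.6] cover [ 0.48  22.704  0.977] needle [ 0.666 24.069  1.063]
150 [153.7 404.4 135.5 422.3] cover [ 0.522 31.985  0.954] needle [ 0.677 33.803  1.072]
160 [151.7 406.3 132.9 424.7] cover [ 0.547 41.004  1.   ] needle [ 0.679 43.063  1.134]
170 [149.8 408.  130.5 427.3] cover [ 0.561 49.683  1.036] needle [ 0.684 52.091  1.09 ]
180 [148.  409.8 128.1 429.7] cover [ 0.573 58.165  1.038] needle [ 0.686 60.771  1.052]
190 [146.3 411.5 125.8 432. ] cover [ 0.58  66.355  1.047] needle [ 0.689 69.228  1.066]
200 [144.7 413.1 123.6 434. ] cover [ 0.586 74.376  1.034] needle [ 0.689 77.332  1.13 ]
210 [143.3 414.2 121.6 436.1] cover [ 0.586 82.023  1.134] needle [ 0.689 85.231  1.078]
220 [141.7 416.5 119.5 438. ] cover [ 0.599 89.976  0.848] needle [ 0.691 92.977  1.118]
230 [140.4 417.5 117.6 439.9] cover [ 0.598 97.337  0.968] needle [  0.691 100.52    1.12 ]
240 [139.  418.6 115.6 441.6] cover [  0.6   104.656   1.075] needle [  0.693 107.943   1.211]
250 [137.9 419.7 114.  443.8] cover [  0.602 111.886   1.056] needle [  0.696 115.277   0.993]

140 [159.2 398.8
[... 363 characters left out ...]
425. ] cover [ 0.62  53.595  1.014] needle [ 0.685 54.589  1.092]
190 [148.5 409.4 130.6 427.3] cover [ 0.629 62.17   1.026] needle [ 0.687 63.266  1.028]
200 [146.6 411.1 128.4 429.4] cover [ 0.635 70.449  1.052] needle [ 0.69  71.703  1.045]
210 [144.9 412.3 126.4 431.2] cover [ 0.634 78.331  1.26 ] needle [ 0.689 79.811  1.11 ]
220 [143.3 415.1 124.4 433.2] cover [ 0.649 86.611  0.746] needle [ 0.691 87.803  1.08 ]
230 [141.6 416.2 122.6 434.9] cover [ 0.65  94.21   0.975] needle [ 0.69  95.522  1.156]
240 [140.2 417.5 120.5 436.6] cover [  0.65  101.658   1.042] needle [  0.693 103.248   1.297]
250 [138.7 418.7 119.2 438.1] cover [  0.652 109.052   1.123] needle [  0.691 110.581   1.185]
```

```bash
cat > chk2.py <<'E'
from h import *
import pickle
P=(697,19.2,.234); M=np.array([[np.cos(.234),-np.sin(.234),0],[np.sin(.234),np.cos(.234),0],[0,0,1]]); inv=lambda q:(q-[697,19.2,0])@M
c8=pickle.load(open("c8.pkl","rb"))["wrist"]
def tool(e,q): T=np.eye(4);T[:3,:3]=Ro.from_quat(q).as_matrix();T[:3,3]=e;return T
T8=tool([692,18.3,181.1],[.785,-.6195,-.0018,.0019])
E8=np.eye(4);E8[:3,:3]=c8['R'];E8[:3,3]=c8['t']
X=E8@T8   # cam<-tool
def cam(e,q):
    E=X@np.linalg.inv(tool(e,q)); return dict(R=E[:3,:3],t=E[:3,3],intrinsics=c8['intrinsics'])
def edges(im,rows,xl,xr):
    B=(im[...,0].astype(float)-im[...,1]); out=[]
    for row in rows:
        s=B[row]; ib=np.where(s[xl:xr]>60)[0]+xl
        if len(ib)<20: continue
        res=[]
        for a,st in((ib[0],-1),(ib[-1],1)):
            hi,lo=np.median(s[[a-5*st,a-6*st,a-4*st]]),s[a+5*st]; lev=(hi+lo)/2; v=None
            for k in range(-4,6):
                i=a+k*st
                if (s[i]-lev)*(s[i+st]-lev)<=0: v=i+st*(s[i]-lev)/(s[i]-s[i+st]);break
            res.append(v)
        if None not in res: out.append((row,*res))
    return out
def seps(c,ed,a,off,hz=76,hx=72):
    nn=M@np.array([np.sin(a),0,np.cos(a)]); p0=F(P,[hx,0,hz])[0]+off*nn; o=[]
    for row,l,r in ed:
        A,B=[inv(onplane(wray(c,(u,row)),p0,nn)) for u in(l,r)]; q=(A+B)/2-[hx,0,hz]; o.append((A[1]-B[1],np.hypot(q[0],q[2])))
    return np.array(o)
E
python3 - <<'E'
from chk2 import *
print("dz check",cam([631.6,5.1,176.9],[.7851,-.6193,-.0007,.0003])['t'])
for nm,e,q,rows in(("wrist5",[631.6,5.1,176.9],[.7851,-.6193,-.0007,.0003],range(60,226,15)),("wrist6",[631.8,3.9,105.7],[.7849,-.6196,-.0005,.0003],range(50,236,15))):
    c=cam(e,q); ed=edges(cv2.imread(f"pics/{nm}.png"),rows,100,460); print(nm); print(seps(c,ed,0,4).round(1).T)
for nm,cf in(("wrist7","c7.pkl"),("wrist8","c8.pkl")):
    c=pickle.load(open(cf,"rb"))["wrist"]; ed=edges(cv2.imread(f"pics/{nm}.png"),range(125,250,8),100,460)
    for w in(196,194,193):
        r=least_squares(lambda p:(seps(c,ed,p[0],4+p[1])[:,0]-w),[.68,0],loss='soft_l1'); print(nm,w,r.x,np.abs(r.fun).mean())
E
```

```text
dz check [-140.88950887  571.7707623   515.78711971]
wrist5
[[194.2 193.7 193.7 193.6 193.7 193.6 193.5 193.6 193.5 193.6 193.4 225.1]
 [  7.8  20.   32.5  45.   57.4  69.8  82.3  94.9 107.6 120.6 133.8 147.4]]
wrist6
[[193.1 193.2 193.2 193.2 193.1 193.2 193.2 193.1 193.2 193.2 193.1 193.1
  193. ]
 [ 12.9  22.4  31.9  41.3  50.7  60.   69.4  78.8  88.2  97.8 107.6 117.5
  127.8]]
wrist7 196 [ 0.63384914 -3.54489084] 0.18164719163886467
wrist7 194 [ 0.633847   -1.43635014] 0.17980396205404503
wrist7 193 [ 0.63384596 -0.38208186] 0.17888235008339848
wrist8 196 [ 0.68380197 -3.38139792] 0.2095885276893057
wrist8 194 [ 0.68380226 -1.28487792] 0.20746605726870193
wrist8 193 [ 0.68380242 -0.23662008] 0.20640449164503138
```

The shut-cover pictures validate the method: slope 0 and effective width 193 mm. It gives the cover at 0.684 and the needles at 0.697, so I'll add 0.013 rad (about 1.9 mm).

{"method": "apply_moves", "body": {
  "steps": [
    {"linear": [0.0005, 0.0001, 0.0003], "turn": [0, 0, 0], "gripper": 255},
    {"linear": [0.001, 0.0002, 0.0006], "turn": [0, 0, 0], "gripper": 255},
    {"linear": [0.0015, 0.0004, 0.001], "turn": [0, 0, 0], "gripper": 255},
    {"linear": [0.0015, 0.0004, 0.001], "turn": [0, 0, 0], "gripper": 255},
    {"linear": [0.0015, 0.0004, 0.001], "turn": [0, 0, 0], "gripper": 255},
    {"linear": [0.0015, 0.0004, 0.001], "turn": [0, 0, 0], "gripper": 255},
    {"linear": [0.0015, 0.0004, 0.001], "turn": [0, 0, 0], "gripper": 255},
    {"linear": [0.0015, 0.0004, 0.001], "turn": [0, 0, 0], "gripper": 255}
  ]
}}

```text
t: 14.35
eef_pos: [693.3, 18.6, 181.9]
tool_rot: [0.785, -0.619, -0.002, 0.002]
contact_force: [-6.0, -2.9, -6.6]
grip_width: 0.413
```

```bash
python3 st.py
python3 - <<'E'
from plant import robot, grab_frame, get_calibration
from chk2 import *
d={}
for n in("wrist","scene"):
    c=get_calibration(n); im=cv2.cvtColor(grab_frame(n),cv2.COLOR_RGB2BGR); cv2.imwrite(f"pics/{n}9.png",im); d[n]=c
pickle.dump(d,open("c9.pkl","wb"))
im=cv2.imread("pics/scene9.png"); cv2.imwrite("pics/scene9c.png",cv2.resize(im[170:320,130:300],None,fx=4,fy=4,interpolation=cv2.INTER_CUBIC))
c=d["wrist"]; im=cv2.imread("pics/wrist9.png"); ed=edges(im,range(125,250,8),100,460)
r=least_squares(lambda p:(seps(c,ed,p[0],4+p[1])[:,0]-193.2),[.68,0],loss='soft_l1'); print("cover",r.x,np.abs(r.fun).mean())
# needles outer edges
O=im[...,2].astype(float)-im[...,1]; ne=[]
for row in range(145,250,8):
    s=O[row]; io=np.where(s[80:480]>60)[0]+80; io=io[(io<160)|(io>395)]
    f=[]
    for a,st in((io[0],-1),(io[-1],1)):
        lev=(s[a-2*st]+s[a+5*st])/2
        for k in range(-2,5):
            i=a+k*st
            if (s[i]-lev)*(s[i+st]-lev)<=0: f.append(i+st*(s[i]-lev)/(s[i]-s[i+st]));break
    if len(f)==2: ne.append((row,*f))
for w in(224,222): 
    r=least_squares(lambda p:(seps(c,ne,p[0],3+p[1])[:,0]-w),[.68,0],loss='soft_l1'); print("needle",w,r.x,np.abs(r.fun).mean())
E
python3 st.py
```

```text
t 14.35 eef [693.3  18.6 181.9] fix -3.7 0.3 F [-6.  -2.9 -6.6] Ffix -6.5 -1.4 w 0.4127613784618359 q [ 0.785  -0.6195 -0.002   0.0021]
cover [ 0.7014717  -0.95145982] 1.9252727491880872
needle 224 [ 0.69785234 -0.71486039] 0.09526636007350321
needle 222 [0.69785159 1.09709718] 0.09442035401121375
t 14.45 eef [693.3  18.6 181.9] fix -3.8 0.3 F [-6.3 -2.4 -6.5] Ffix -6.7 -0.9 w 0.4081253961454206 q [ 0.785  -0.6195 -0.002   0.0021]
```

View pics/scene9c.png

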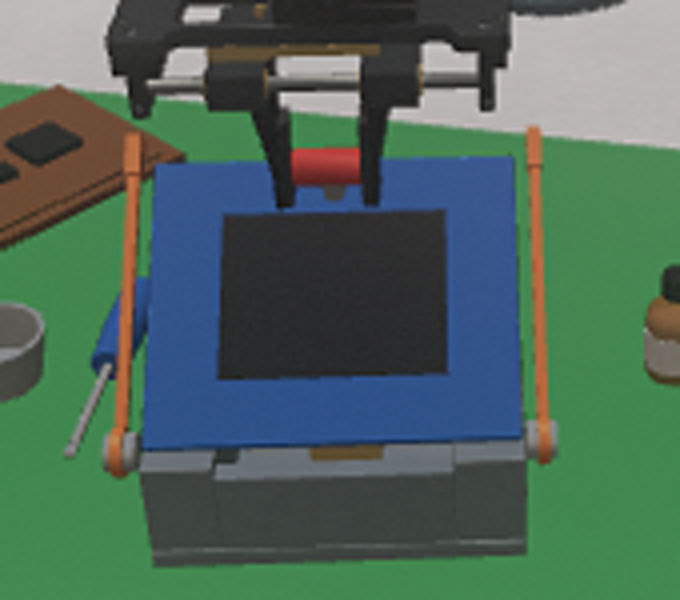

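```bash
python3 - <<'E'
from chk2 import *
for k in(8,9):
    c=pickle.load(open(f"c{k}.pkl","rb"))["wrist"]; ed=edges(cv2.imread(f"pics/wrist{k}.png"),range(145,250,8),100,460)
    r=least_squares(lambda p:(seps(c,ed,p[0],4+p[1])[:,0]-193.2),[.68,0],loss='soft_l1'); print(k,"cover",r.x,np.abs(r.fun).mean())
E
python3 st.py
```

```text
8 cover [ 0.68585818 -0.62207519] 0.13828165959835662
9 cover [ 0.69630365 -0.62342059] 0.15322038591711923
t 14.45 eef [693.3  18.6 181.9] fix -3.8 0.3 F [-6.3 -2.4 -6.5] Ffix -6.7 -0.9 w 0.4081253961454206 q [ 0.785  -0.6195 -0.002   0.0021]
```

{"method": "apply_moves", "body": {
  "steps": [
    {"linear": [0, 0, 0], "turn": [0, 0, 0], "gripper": 255},
    {"linear": [0, 0, 0], "turn": [0, 0, 0], "gripper": 255},
    {"linear": [0, 0, 0], "turn": [0, 0, 0], "gripper": 255},
    {"linear": [0, 0, 0], "turn": [0, 0, 0], "gripper": 255},
    {"linear": [0, 0, 0], "turn": [0, 0, 0], "gripper": 255},
    {"linear": [0, 0, 0], "turn": [0, 0, 0], "gripper": 255},
    {"linear": [0, 0, 0], "turn": [0, 0, 0], "gripper": 255},
    {"linear": [0, 0, 0], "turn": [0, 0, 0], "gripper": 255}
  ]
}}

```text
t: 15.25
eef_pos: [693.3, 18.6, 181.9]
tool_rot: [0.785, -0.619, -0.002, 0.002]
contact_force: [-7.3, -1.7, -6.2]
grip_width: 0.411
```

```bash
python3 st.py; python3 -c "
from plant import robot; print(robot.finish_job())"
```

```text
t 15.25 eef [693.3  18.6 181.9] fix -3.7 0.3 F [-7.3 -1.7 -6.2] Ffix -7.5 0.1 w 0.41106689162459986 q [ 0.785  -0.6195 -0.002   0.0021]
the job is handed in; nothing more can be done
None
```

I pushed the tray in slowly until it seated, then lifted the cover by its knob to the needles. I handed in at 15.3 s with the arm still holding it there.

- **Tray:** it slid about 25 mm. It then stayed put while the push reaction rose from about 4 N to 11.7 N. I took no close-up of the tray after the lift; the last view, before it, had the lip about 83 mm in front of the housing.
- **Cover angle:** the last wrist view put the cover at 0.696 rad and the needles at 0.698.
- **Hold:** the arm was steady for the last 0.8 s, gripping the knob (about 36 mm opening) against about 9.5 N of pull.
- **Disagreements:**
    - One cover fit gave 0.701 because of a bad image row near the hinge; leaving that row out gave 0.696.
    - A rougher check from the direction of arm travel, made before the last 1.5 mm step, read about 0.015 rad lower than the one from its length.
    - The cover also measured about 193 mm wide instead of 196 mm, which I allowed for using the shut-cover pictures.
- **Bystanders:** I saw no contact with the tin, flux bottle or screwdriver.

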